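Set the garage charger to slow charge and start it

ROBOT

A 7-joint arm with a two-finger parallel gripper is mounted at the origin on the work surface. World frame = base frame: x ahead of the robot, y to its left, z up, the work surface at z = 0. Lengths are in m, angles in rad, forces in N, time in s.
With the tool pointing down it reaches from about 0.35 to 0.9 m from the base axis. Payload 19.9 kg.
Tool frame: the origin (TCP) lies midway between the tips of the shut fingers; the grasp point (between the pads) lies 19 mm behind it (robot.tcp_to_grasp is the distance from the TCP to the grasp point, in m); z points along the fingers, y is the direction in which the jaws open and shut (so a half turn about z gives the same grasp; the last joint's range is limited). The gripper opens to 85 mm and grips with 20 to 120 N. Pads are 22 mm wide; open, the fingers measure 114 mm over their backs; the gripper's body (76 mm by 85 mm) begins 54 mm behind the grasp point. The pads swing forward as they close: fully open they stand 13 mm farther back than shut.
Start: joints at [1.177, 0.417, -0.01, 1.614, 0.005, 1.111, -0.053], TCP at [0.215, -0.587, 0.231] pointing down, gripper open.
Joint ranges: [-2.81, 2.81], [-0.39, 2.02], [-1.27, 1.25], [0.06, 2.57], [-1.19, 4.33], [0.19, 2], [-2.82, 2.82]. Speed limits (rad/s): [1.89, 1.89, 2.39, 2.39, 3.01, 3.01, 3.01].

INTERFACE

Orientations are given as a rotation vector (axis times angle).
In Python, from workcell import telemetry, viewer, robot gives the robot as it stands.
- The arm moves only by the shell command python3 -m creep 'ROWS' [OPENING] [FORCE]. ROWS is text: rows parted by semicolons, each of 6 numbers parted by spaces: the shift along the tool's x, y, z in cm, then the turn, a rotation vector about the tool's x, y, z in degrees. A call has 1 to 12 rows; each row is the pose to reach, as a shift and turn from the pose commanded when the call began, along the tool's axes at that moment; what a row does not reach only later rows make up. A row lasts 1/8 s, in which the tool goes at most 62.5 mm and 10.7 degrees, less where a joint would pass 70% of its speed; a pose out of reach is approached as far as the arm can. A call with a gripper value outside its range is refused whole. OPENING is the finger opening in cm, from 0 to 8.54, set as the call begins (- or left out, the last holds). The fingers move at their own pace and stop on an object; FORCE is the grip in N (left out, the last holds). Time passes only in rows, so rows that repeat a pose let the fingers close. It gives the time, the measured TCP pose, the force and the opening at its end, in the units of the state.
- telemetry.state(): the state, without advancing time (a new reading comes with each control period).
- viewer.snapshot(name): name is "scene" or "top"; returns a dict with "frame" (400x640x3 uint8, blue, green, red), "depth" (400x640 float32, m along the optical axis (not along the pixel's ray), 0 where there is no reading), "fx", "fy", "cx", "cy" (pixels), "position" and "rotation" of the camera in the world. Camera axes: x right, y up, looking along -z (the intrinsics and any distortion apply to the point x, -y, -z); pixel columns grow to the right and rows downward; lengths in m; the calibration is good to about 2 mm. A picture is of the moment at which its call begins.
- robot.job_done(): hands the job in, once; it reports no verdict.
Trained networks look in a picture, given as the dict that the camera call returned (one of the last four; its "shot" number tells which), for a name from the list of things; names that differ only in an ending like _2 or _b are one class to them, and where a whole thing is asked for, a point or a joint stands for the part that bears it (a point fixed in the world has none). Each returns a list of dicts, best first, with "p" (0 to 1); they miss things now and then, are a little off and sometimes report something else, mostly with a low value. They report only what shows in the picture. A call takes as long as a camera call.
- viewer.search_frame(query, picture): "position" ([column, row] as shares, 0 to 1, of the picture: columns of its width, rows of its height, amid what is visible of it).
- viewer.mark_of(query, picture): "position" ([column, row] as shares, 0 to 1, of the picture: columns of its width, rows of its height: a listed point, or the origin of a listed thing).
The state is a dict: "time": time; "joint_pos": joint angles; "joint_velocities": joint speeds; "tau": joint torques, N m; "tcp_pos": TCP position; "eef_rot": TCP orientation; "wrist_force": force on the tool from outside, world axes, zero at the start; "torque": the same for the moment, N m; "gripper_width": finger opening in m.
Only numpy, scipy, OpenCV 4.12 (cv2) and the standard library are available. Lean on these libraries where they do the work, as an engineer would, in place of code of your own. Each camera call takes 0.05 s, during which the arm holds its last target.

TASK

The charger on the garage bench stands on blue (off): with a fingertip pressed lightly on the black knurled wheel, roll its top towards the charger's rear until it clicks into the next position, the white line at the green mark, without going on towards red. Then press the green start button all the way down and let it come back up. Nothing is to be pinched, gripped or picked up: the battery pack stays seated, and everything else on the bench stays where it is.

Things in the scene. Friction and masses are not known exactly. Their poses are not given: they have to be found in the camera images.
- charger: bench battery charger, fixed: grey case, white top, 200 (its x) x 260 (its y) x 75 mm high; origin under its centre, x from its vented front to its rear, y to its left, z up. On top: black knurled wheel front right, green button front left, battery pack in a 12 mm high black rim rear right, small jar rear left. Stands at one of two places, turned up to 0.4 rad.
- wheel_top (a point): point fixed on the charger at the top of the untouched wheel's rim, 93 mm above the table, 18 mm above the white top, 35 mm in front and 60 mm right of the charger's middle. The wheel: radius 40 mm, 26 mm wide, its axle level along the charger's y, so its top moves along the charger's x. A fingertip pressed on the rim with 6 to 10 N and drawn along turns it by friction.
- wheel (a joint): turn of the wheel in rad, growing as its top moves to the charger's rear (+x). It clicks at 0 (the white line across the rim at the blue mark, to the front: off; starts here), 0.6 (line on top, at the green mark: slow charge) and 1.2 (at the red mark, to the rear: fast). One click is 24 mm along the rim; it resists with about 1.5 N there.
- green_mark (a point): a point on the green mark left of the wheel, on the white top level with the wheel's centre; blue and red marks lie 23 mm before and behind it, and the same three right of the wheel. A spring pulls the wheel into its clicks: let go between 0.3 and 0.9 rad it falls to 0.6 (green), below to 0, above to 1.2.
- start_top (a point): centre of the top of the round green start button (radius 14 mm) in a black housing on the charger's top, 40 mm in front of and 65 mm left of the charger's middle; pressed straight down
- start (a joint): travel of the start button in m: 0 up, 0.006 fully down, where it takes 5 N; springs back
- axle: the wheel's sprung axle, inside it, with the wheel on it; origin at the wheel's centre, 53 mm above the table when untouched. Pressed from above, the wheel sinks up to 8 mm: 3 N to start, 12 N at the bottom.
- cheek_left: left side plate of the wheel, a grey disc of 34 mm radius on the axle, origin at the wheel's centre; turns with it
- cheek_right: right side plate of the wheel, the same on the other side, origin at the wheel's centre
- pack: battery pack, 68 x 88 x 63 mm, grey and black, standing loose in the charger's bay; origin under its centre; top 138 mm above the table; stays there
- jar: small glass jar with steel lid, 44 mm across, 60 mm high, loose on the charger's rear left; origin under its centre; stays there
- pot: orange plastic cup, 76 mm across, 75 mm high, on the bench between charger and toolbox; origin under its centre; stays
- toolbox: red tin toolbox, fixed, 140 x 240 x 85 mm with a handle up to 110 mm; origin under its centre; stands at the charger's other place
- screwdriver: screwdriver with orange handle, 170 mm long, lying on the toolbox; stays
- spray: blue and white spray can, 54 mm across, 170 mm high, at the back of the bench; origin under its centre; stays
- tape: grey roll, 80 mm across, 45 mm high, at the back of the bench; origin under its centre; stays

How it is judged:
On the way, in this order (a step that is already met when the one before it is completed fails the run):
1. the wheel has clicked from blue to green (value of joint wheel between 0.47 and 0.73 rad), for 0.2 s.
2. the start button is pressed fully down (value of joint start above 0.0045 m), for 0.04 s.
3. the start button is up again (value of joint start below 0.0015 m), for 0.2 s.
At the end, for the whole second after the job is handed in: The wheel rests at the green position (0.6 rad, within 0.13), the start button is up again after its press, and every loose thing lies within 20 mm of where it was, upright things upright (all of step 1 and value of joint start below 0.0015 m and velocity of joint wheel between -0.1 and 0.1 rad/s and distance of each of pack, jar, pot, screwdriver, spray, tape from where it was at the start of the episode below 0.02 m and angle between each of pack, jar, pot, spray's own z axis and vertical below 0.2 rad); the robot touches nothing.
It fails at once if the wheel is turned on past green, towards red (beyond 0.95 rad) (value of joint wheel above 0.95 rad).
It fails at once if the start button is pressed while the wheel is not at green (value of joint start above 0.0035 m and not (value of joint wheel between 0.47 and 0.73 rad)).
It fails at once if the wheel is pinched by both its side plates (contact force between the fingers and cheek_left above 1 N and contact force between the fingers and cheek_right above 1 N).
It fails at once if the wheel is pressed harder than 40 N (contact force between the fingers and axle above 40 N).
It fails at once if the battery pack is lifted by more than 10 mm, or a loose thing shifted or lifted by more than 30 mm (z of pack in the frame of charger above 0.085 m or distance of any of pack, jar, pot, screwdriver, spray, tape from where it was at the start of the episode above 0.03 m).
It also fails if it takes over 45 s, if anything falls off the work surface, if the arm or the gripper's body presses on something with over 40 N, if the wrist force passes 120 N, or if a joint passes its speed limit or range.

## Working session

There is one attempt and no reset: what is moved stays moved. The work goes in short steps, Python scripts to look and compute and a shell command to move; the robot and the scene stay as the last step left them, time stands still between calls to the robot, and variables do not carry over. Pictures are saved under pics/ and viewed, and the job is handed in when it is done.

```bash
mkdir -p pics; ls; cat > h.py <<'E'
import numpy as np, cv2
from scipy.spatial.transform import Rotation as R
from workcell import telemetry, viewer, robot
def ray(s,u,v):
    x=(u-s["cx"])/s["fx"]; y=(v-s["cy"])/s["fy"]
    rot=np.array(s["rotation"],float)
    if rot.shape!=(3,3): rot=R.from_rotvec(rot).as_matrix() if rot.size==3 else R.from_quat(rot).as_matrix()
    return np.array(s["position"]), rot@np.array([x,-y,-1.0])
def at_z(s,u,v,z):
    o,d=ray(s,u,v); return o+d*(z-o[2])/d[2]
def at_depth(s,u,v):
    o,d=ray(s,u,v); return o+d*s["depth"][int(round(v)),int(round(u))]
E
python3 - <<'E'
from h import *
np.set_printoptions(precision=4,suppress=True)
for n in("scene","top"):
    s=viewer.snapshot(n); cv2.imwrite(f"pics/{n}0.png",s["frame"])
    print(n,s["position"],s["rotation"],s["fx"],s["cx"],[k for k in s])
    for q in("wheel_top","green_mark","start_top","charger","axle","pack","jar","pot","toolbox"):
        r=viewer.mark_of(q,s)
        for e in r[:2]:
            u,v=e["position"][0]*640,e["position"][1]*400
            z={"wheel_top":.093,"green_mark":.075,"axle":.053,"charger":0,"pack":.075,"jar":.075,"pot":0,"toolbox":0}.get(q)
            print(q,round(e["p"],2),round(u,1),round(v,1),at_depth(s,u,v), at_z(s,u,v,z) if z is not None else "")
print(telemetry.state())
E
```

```text
pics
scene [1.0671 0.3285 0.6834] [0.4373 0.8214 2.0143] 364.1862422215447 319.25283064208367 ['frame', 'depth', 'fx', 'fy', 'cx', 'cy', 'position', 'rotation', 'shot']
wheel_top 0.66 232.6 149.3 [ 0.5476 -0.2834  0.094 ] [ 0.5467 -0.2844  0.093 ]
green_mark 0.92 245.4 162.4 [ 0.5554 -0.2361  0.0759] [ 0.5547 -0.2369  0.075 ]
start_top 0.58 272.0 158.6 [ 0.5383 -0.1572  0.1109] 
charger 0.8 249.5 187.8 [ 0.6589 -0.1249  0.1243] [ 0.5681 -0.2258  0.    ]
axle 0.68 235.1 165.6 [ 0.6099 -0.2141  0.1138] [ 0.5611 -0.272   0.053 ]
pack 0.78 218.4 176.3 [ 0.6646 -0.2151  0.1199] [ 0.6325 -0.2584  0.075 ]
pack 0.59 302.5 242.3 [0.6631 0.0169 0.0297] [0.691  0.0385 0.075 ]
jar 0.62 253.7 195.8 [ 0.6571 -0.1184  0.1011] [ 0.6387 -0.1384  0.075 ]
jar 0.44 293.7 303.4 [0.8113 0.1009 0.0637] [0.816 0.105 0.075]
pot 0.91 302.1 245.1 [0.6623 0.0145 0.0169] [0.6521 0.0066 0.    ]
toolbox 0.91 433.8 251.2 [0.5704 0.2797 0.081 ] [0.5036 0.2731 0.    ]
top [ 0.41   -0.0045  1.1681] [ 0.1398 -0.1479 -1.5817] 421.3926046107735 319.15801621461844 ['frame', 'depth', 'fx', 'fy', 'cx', 'cy', 'position', 'ro
[... 475 characters left out ...]
 [ 0.6267 -0.117   0.1373] [ 0.6398 -0.1237  0.075 ]
pot 0.81 311.8 194.4 [0.6387 0.0082 0.0044] [0.6396 0.0083 0.    ]
toolbox 0.96 217.1 245.9 [0.4921 0.2509 0.0873] [0.4987 0.2715 0.    ]
{'time': 1.0, 'joint_pos': array([ 1.1775,  0.4174, -0.0103,  1.6136,  0.0047,  1.1107, -0.053 ]), 'joint_velocities': array([-0.0006, -0.0009,  0.0018, -0.0004, -0.0028, -0.0011,  0.0009]), 'tau': array([ -0.0001, -86.4226,   0.6782, -43.5205,   0.0191,   0.002 ,
         0.    ]), 'tcp_pos': array([ 0.2154, -0.5867,  0.2313]), 'eef_rot': array([-3.093 , -0.5497,  0.0001]), 'wrist_force': array([-0.191 ,  0.204 , -0.9647]), 'torque': array([0.0269, 0.0299, 0.0135]), 'gripper_width': 0.08542917257839451}
```

```bash
python3 - <<'E'
import cv2
a=cv2.imread("pics/top0.png")[150:290,310:480]; cv2.imwrite("pics/top0c.png",cv2.resize(a,None,fx=4,fy=4,interpolation=cv2.INTER_CUBIC))
a=cv2.imread("pics/scene0.png")[110:260,170:340]; cv2.imwrite("pics/scene0c.png",cv2.resize(a,None,fx=4,fy=4,interpolation=cv2.INTER_CUBIC))
E
```

```text
(no output)
```

View pics/top0c.png

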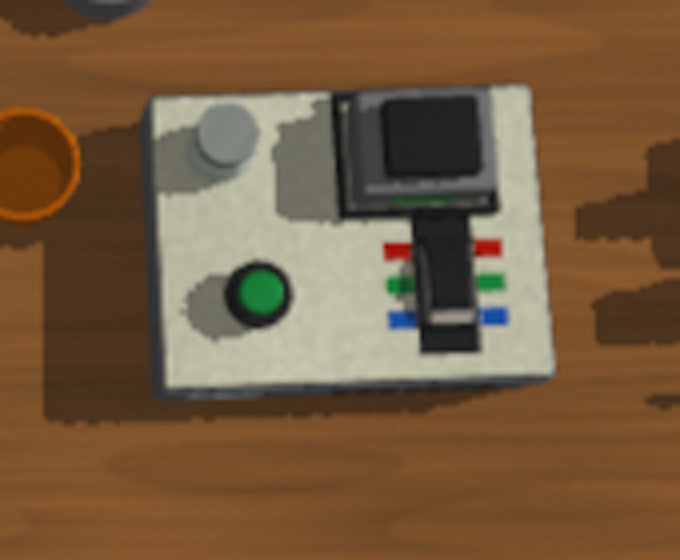

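View pics/scene0c.png

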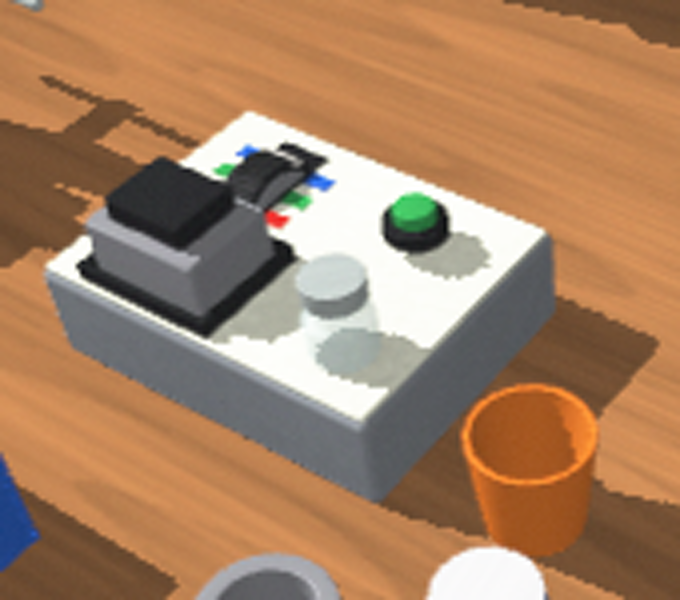

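View pics/scene0.png

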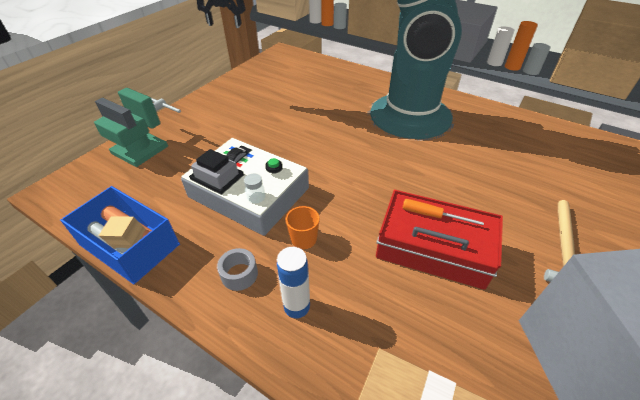

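The charger is at the right-hand place and the white line is at the blue mark. Next I fit its pose from the outline of the white top.

```bash
python3 - <<'E'
from h import *
np.set_printoptions(precision=4,suppress=True)
s=viewer.snapshot("top")
d=s["depth"]; v,u=np.mgrid[0:400,0:640]
rot=R.from_rotvec(s["rotation"]).as_matrix() if np.array(s["rotation"]).size==3 else np.array(s["rotation"])
P=np.stack([(u-s["cx"])/s["fx"]*d,-(v-s["cy"])/s["fy"]*d,-d],-1)@rot.T+np.array(s["position"])
m=(abs(P[...,2]-.075)<.006)&(P[...,1]<-.05)&(P[...,1]>-.42)&(P[...,0]>.4)&(P[...,0]<.8)
n,l,st,_=cv2.connectedComponentsWithStats(m.astype(np.uint8)); k=1+np.argmax(st[1:,4]); Q=P[l==k]
r=cv2.minAreaRect((Q[:,:2]*1000).astype(np.float32)); print(r,cv2.boxPoints(r), np.median(Q[:,2]))
for c in [(348,174.5),(442.5,171.5),(448.25,243.75),(351.25,247)]: print(at_z(s,*c,.075))
# marks by nets
def mk(q,z):
    e=viewer.mark_of(q,s)[0]["position"]; return at_z(s,e[0]*640,e[1]*400,z)
# button blob
b=s["frame"].astype(int); g=(b[...,1]>b[...,2]+40)&(b[...,1]>b[...,0]+30)&(u>365)&(u<385)&(v>210)&(v<235)
print("btn px",u[g].mean(),v[g].mean(),np.median(P[g],0),P[g][:,2].max())
S=(u>405)&(u<435)&(v>200)&(v<240)&(P[...,2]>.085)&(P[...,2]<.1)
print("wheel",P[S][:,:].mean(0),P[S][:,2].max())
E
```

```text
((582.446533203125, -216.02891540527344), (197.6461944580078, 258.3134765625), 0.9758046865463257) [[ 481.4382  -88.5739]
 [ 485.8373 -346.8499]
 [ 683.4549 -343.4839]
 [ 679.0557  -85.2079]] 0.07557514472885174
[ 0.6774 -0.0898  0.075 ]
[ 0.6819 -0.3427  0.075 ]
[ 0.4892 -0.3442  0.075 ]
[ 0.4848 -0.0927  0.075 ]
btn px 374.92 222.68 [ 0.5421 -0.1519  0.1089] 0.11478919858576653
wheel [ 0.5576 -0.2759  0.0903] 0.09763224343336763
```

```bash
cat >> h.py <<'E'
YAW=0.017; C=np.array([.5825,-.2162])
RT=R.from_matrix(np.array([[np.cos(YAW),np.sin(YAW),0],[np.sin(YAW),-np.cos(YAW),0],[0,0,-1]]).T.T)
def tgt(dx,dy,z):
    c,s=np.cos(YAW),np.sin(YAW); return np.array([C[0]+c*dx-s*dy,C[1]+s*dx+c*dy,z])
def plan(p):
    st=telemetry.state(); T=R.from_rotvec(st["eef_rot"])
    return T.inv().apply(p-st["tcp_pos"])*100, np.degrees((T.inv()*RT).as_rotvec()), st
E
python3 - <<'E'
from h import *
np.set_printoptions(precision=3,suppress=True)
print(plan(tgt(-.047,-.060,.135))[:2])
s=viewer.snapshot("top"); d=s["depth"]; v,u=np.mgrid[0:400,0:640]
rot=R.from_rotvec(s["rotation"]).as_matrix()
P=np.stack([(u-s["cx"])/s["fx"]*d,-(v-s["cy"])/s["fy"]*d,-d],-1)@rot.T+np.array(s["position"])
for lo,hi in((.02,.1),(.1,.2),(.2,.6)):
    m=(P[...,2]>lo)&(P[...,2]<hi)&(P[...,1]<-.3); 
    n,l,stt,c=cv2.connectedComponentsWithStats(m.astype(np.uint8))
    for k in range(1,n):
        if stt[k,4]>15: Q=P[l==k]; print(lo,stt[k,4],Q.min(0),Q.max(0))
cv2.imwrite("pics/top1.png",s["frame"])
E
```

```text
(array([ 40.822, -18.006,   9.625]), array([-0.004,  0.004, 19.184]))
0.02 2250 [ 0.801 -0.442  0.02 ] [ 0.934 -0.3    0.1  ]
0.02 581 [ 0.551 -0.606  0.02 ] [ 0.682 -0.559  0.1  ]
0.02 1068 [ 0.484 -0.348  0.033] [ 0.682 -0.3    0.094]
0.1 156 [ 0.853 -0.339  0.1  ] [ 0.909 -0.3    0.111]
0.1 3142 [ 0.489 -0.702  0.1  ] [ 0.683 -0.535  0.171]
0.1 35 [ 0.603 -0.305  0.113] [ 0.668 -0.3    0.124]
0.2 1710 [ 0.178 -0.64   0.244] [ 0.252 -0.514  0.407]
```

View pics/top1.png

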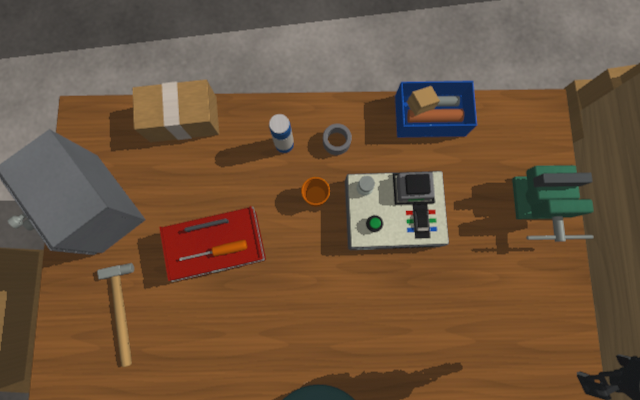

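The top view shows the path from the gripper (lower right) to the wheel (px 422,222) is clear, with the vise farther right. Next I close the fingers and move above the wheel.

```bash
python3 -m creep '5 -2 0 0 0 5; 10 -4.5 0 0 0 10; 15 -6.5 0 0 0 15; 20 -9 0 0 0 19.2; 25 -11 0 0 0 19.2; 30 -13 0 0 0 19.2; 35 -15.5 0 0 0 19.2; 40.8 -18 2 0 0 19.2; 40.8 -18 6 0 0 19.2; 40.8 -18 9.6 0 0 19.2; 40.8 -18 9.6 0 0 19.2; 40.8 -18 9.6 0 0 19.2' 0; python3 - <<'E'
from h import *
np.set_printoptions(precision=3,suppress=True)
print(plan(tgt(-.047,-.060,.095)))
for n in("scene","top"):
    s=viewer.snapshot(n); a=s["frame"]
    c=a[90:240,170:340] if n=="scene" else a[150:290,310:480]
    cv2.imwrite(f"pics/{n}2.png",cv2.resize(c,None,fx=4,fy=4,interpolation=cv2.INTER_CUBIC))
E
```

```text
time: 2.6
tcp_pos: [0.5369, -0.2776, 0.1368]
eef_rot: [3.141, 0.026, 0.002]
wrist_force: [0.6, -0.3, 0.5]
gripper_width: 0.0
(array([-0.044, -0.062,  4.176]), array([ 0.036, -0.074, -0.036]), {'time': 2.6, 'joint_pos': array([ 0.523,  0.486, -0.126,  1.747,  0.074,  0.911, -1.189]), 'joint_velocities': array([ 0.003, -0.015, -0.001, -0.007,  0.001, -0.004,  0.   ]), 'tau': array([ -0.276, -84.442,  -1.777, -36.832,   0.021,  -0.043,  -0.007]), 'tcp_pos': array([ 0.537, -0.278,  0.137]), 'eef_rot': array([3.141, 0.026, 0.002]), 'wrist_force': array([ 0.617, -0.276,  0.528]), 'torque': array([ 0.03 , -0.031,  0.002]), 'gripper_width': 4.7415452960856044e-05})
```

View pics/scene2.png

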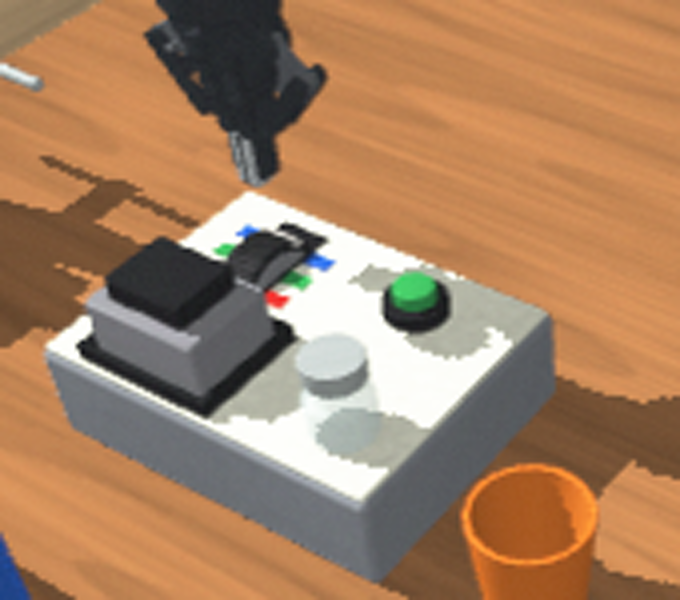

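View pics/top2.png

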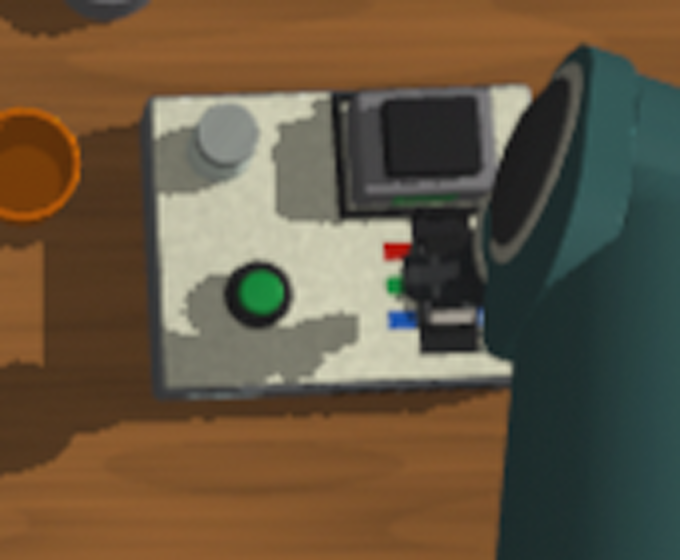

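The shut fingers (scene crop px 255,180) hang above the front part of the wheel, and the line is still at blue. I'll descend until the tip touches.

```bash
python3 -m creep '0 0 1.5 0 0 0; 0 0 3 0 0 0; 0 0 3.7 0 0 0; 0 0 3.7 0 0 0'; python3 -m creep '0 0 0.2 0 0 0; 0 0 0.4 0 0 0; 0 0 0.4 0 0 0'; python3 -m creep '0 0 0.1 0 0 0; 0 0 0.2 0 0 0; 0 0 0.2 0 0 0'
```

```text
time: 3.2
tcp_pos: [0.536, -0.277, 0.0974]
eef_rot: [-3.141, -0.026, 0.002]
wrist_force: [0.1, 1.0, 0.2]
gripper_width: 0.0
time: 3.58
tcp_pos: [0.5363, -0.2771, 0.0943]
eef_rot: [-3.141, -0.026, 0.0]
wrist_force: [0.8, 0.2, -0.5]
gripper_width: 0.0001
time: 3.95
tcp_pos: [0.5364, -0.2772, 0.0924]
eef_rot: [3.141, 0.026, 0.0]
wrist_force: [-0.1, 0.7, 2.4]
gripper_width: 0.0001
```

```bash
python3 -m creep '0 0 0.1 0 0 0; 0 0 0.2 0 0 0; 0 0 0.2 0 0 0';python3 -m creep '0 0 0.1 0 0 0; 0 0 0.2 0 0 0; 0 0 0.2 0 0 0'
```

```text
time: 4.32
tcp_pos: [0.5364, -0.2772, 0.0903]
eef_rot: [3.141, 0.026, 0.0]
wrist_force: [-1.1, 0.1, 5.2]
gripper_width: -0.0003
time: 4.7
tcp_pos: [0.5365, -0.2772, 0.0885]
eef_rot: [3.141, 0.026, 0.0]
wrist_force: [-0.2, 0.2, 6.5]
gripper_width: 0.0005
```

```bash
python3 -m creep '0 0 0.1 0 0 0; 0.2 0 0.1 0 0 0; 0.4 0 0.1 0 0 0; 0.6 0 0.1 0 0 0; 0.8 0 0.1 0 0 0; 0.8 0 0.1 0 0 0'; python3 - <<'E'
from h import *
for n in("scene","top"):
    s=viewer.snapshot(n); a=s["frame"]
    c=a[120:200,200:290] if n=="scene" else a[180:250,390:460]
    cv2.imwrite(f"pics/{n}3.png",cv2.resize(c,None,fx=7,fy=7,interpolation=cv2.INTER_CUBIC))
E
```

```text
time: 5.45
tcp_pos: [0.5448, -0.2771, 0.0877]
eef_rot: [3.141, 0.026, 0.001]
wrist_force: [-1.8, 0.9, 9.4]
gripper_width: 0.0001
```

View pics/scene3.png

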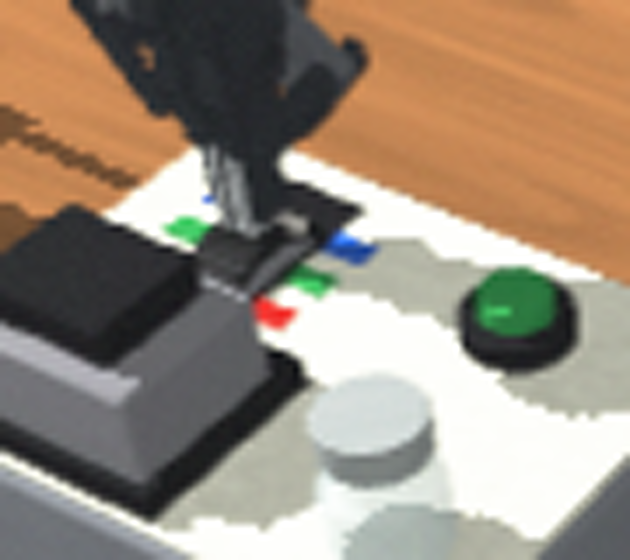

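View pics/top3.png

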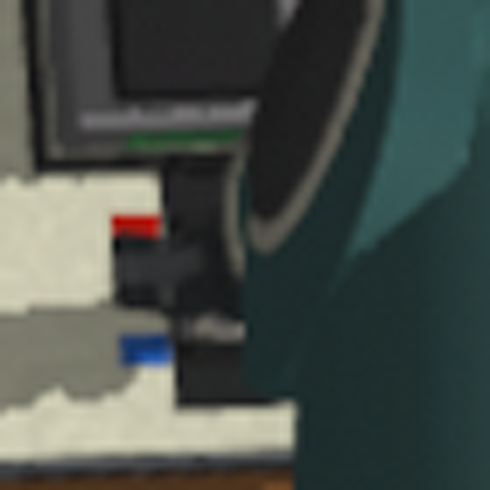

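The line has moved off blue (scene crop px 290,222, between the blue and green marks), so the wheel is following the finger. I'll go on.

```bash
python3 -m creep '0.2 0 0 0 0 0; 0.4 0 0 0 0 0; 0.6 0 0 0 0 0; 0.8 0 0 0 0 0; 0.8 0 0 0 0 0'; python3 - <<'E'
from h import *
for n in("scene",):
    s=viewer.snapshot(n); a=s["frame"]
    c=a[120:200,200:290] if n=="scene" else a[180:250,390:460]
    cv2.imwrite(f"pics/{n}4.png",cv2.resize(c,None,fx=7,fy=7,interpolation=cv2.INTER_CUBIC))
E
```

```text
time: 6.18
tcp_pos: [0.5533, -0.2769, 0.0879]
eef_rot: [3.141, 0.027, 0.003]
wrist_force: [1.3, 1.2, 8.9]
gripper_width: -0.0001
```

View pics/scene4.png

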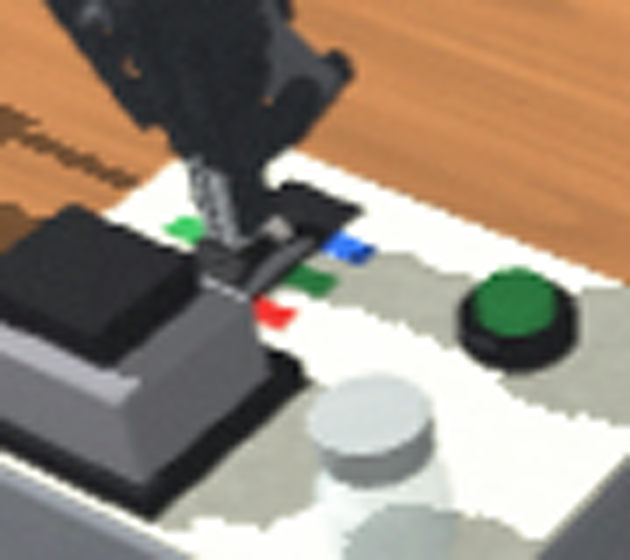

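The line is now near green and the drag force has changed sign, so the wheel is past the hump. I'll go 5 mm more and then lift.

```bash
python3 -m creep '0.2 0 0 0 0 0; 0.4 0 0 0 0 0; 0.5 0 0 0 0 0; 0.5 0 0 0 0 0'; python3 -m creep '0 0 -0.5 0 0 0; 0 0 -1.2 0 0 0; 0 0 -3 0 0 0; 0 0 -5 0 0 0; 0 0 -5 0 0 0';  python3 - <<'E'
from h import *
np.set_printoptions(precision=3,suppress=True)
for n in("scene",):
    s=viewer.snapshot(n); a=s["frame"]
    c=a[120:200,200:290] if n=="scene" else a[180:250,390:460]
    cv2.imwrite(f"pics/{n}5.png",cv2.resize(c,None,fx=7,fy=7,interpolation=cv2.INTER_CUBIC))
print(plan(tgt(-.040,.065,.137))[:2])
E
```

```text
time: 6.72
tcp_pos: [0.5582, -0.2768, 0.0879]
eef_rot: [3.141, 0.027, 0.002]
wrist_force: [1.0, 1.0, 8.4]
gripper_width: 0.0001
time: 7.35
tcp_pos: [0.5583, -0.2772, 0.1398]
eef_rot: [3.14, 0.026, 0.005]
wrist_force: [-0.7, 0.3, -0.5]
gripper_width: -0.0001
(array([ -1.426, -12.538,   0.142]), array([ 0.044, -0.087, -0.021]))
```

View pics/scene5.png

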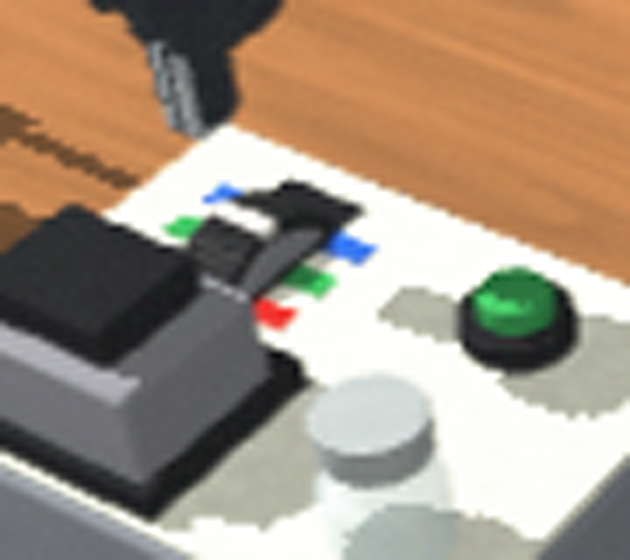

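```bash
python3 - <<'E'
from h import *
np.set_printoptions(precision=3,suppress=True)
s=viewer.snapshot("scene")
print(at_z(s,200+245/7,120+218/7,.093), tgt(-.035,-.060,.093))
E
python3 -m creep '-0.5 -5 0 0 0 0; -1 -10 0 0 0 0; -1.4 -12.5 0 0 0 0; -1.4 -12.5 1 0 0 0; -1.4 -12.5 1 0 0 0'
python3 - <<'E'
from h import *
np.set_printoptions(precision=3,suppress=True)
print(plan(tgt(-.040,.065,.115))[:2])
for n in("scene","top"):
    s=viewer.snapshot(n); a=s["frame"]
    c=a[110:210,200:300] if n=="scene" else a[150:270,340:460]
    cv2.imwrite(f"pics/{n}6.png",cv2.resize(c,None,fx=5,fy=5,interpolation=cv2.INTER_CUBIC))
E
```

```text
[ 0.549 -0.274  0.093] [ 0.549 -0.277  0.093]
time: 8.07
tcp_pos: [0.5407, -0.1528, 0.1263]
eef_rot: [-3.141, -0.025, 0.003]
wrist_force: [-0.4, -0.8, -1.1]
gripper_width: -0.0002
(array([ 0.075, -0.085,  1.126]), array([-0.008,  0.099, -0.057]))
```

View pics/scene6.png

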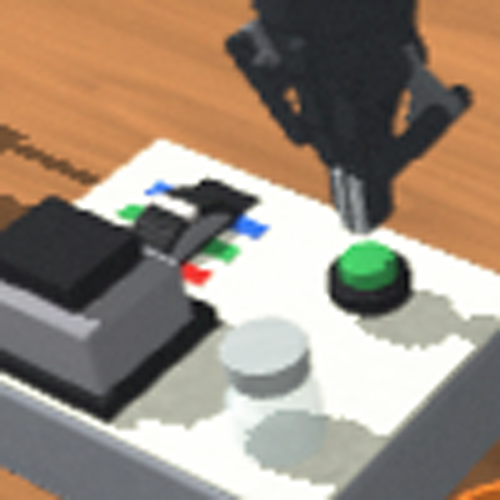

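View pics/top6.png

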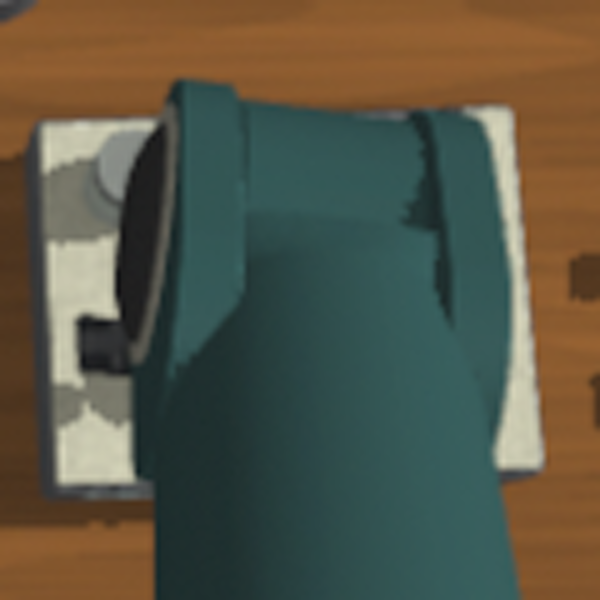

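The line lies at the wheel's top (0.549, -0.274), so the wheel is at green. The finger is over the button, so I press down.

```bash
python3 -m creep '0 0 0.6 0 0 0; 0 0 1.2 0 0 0; 0 0 1.2 0 0 0'; python3 -m creep '0 0 0.2 0 0 0; 0 0 0.4 0 0 0; 0 0 0.4 0 0 0';python3 -m creep '0 0 0.2 0 0 0; 0 0 0.3 0 0 0; 0 0 0.3 0 0 0'
```

```text
time: 8.55
tcp_pos: [0.5409, -0.1521, 0.1146]
eef_rot: [-3.141, -0.026, 0.002]
wrist_force: [-0.0, -0.4, 0.6]
gripper_width: 0.0001
time: 8.93
tcp_pos: [0.5412, -0.152, 0.1112]
eef_rot: [-3.141, -0.026, 0.0]
wrist_force: [0.3, 0.3, 0.3]
gripper_width: 0.0002
time: 9.3
tcp_pos: [0.5413, -0.152, 0.1083]
eef_rot: [-3.141, -0.026, -0.0]
wrist_force: [0.2, -0.1, 1.4]
gripper_width: 0.0001
```

```bash
python3 -m creep '0 0 0.1 0 0 0; 0 0 0.2 0 0 0; 0 0 0.2 0 0 0'; python3 -m creep '0 0 0.1 0 0 0; 0 0 0.2 0 0 0; 0 0 0.2 0 0 0';python3 -m creep '0 0 0.1 0 0 0; 0 0 0.2 0 0 0; 0 0 0.2 0 0 0'
```

```text
time: 9.68
tcp_pos: [0.5413, -0.1521, 0.1063]
eef_rot: [-3.141, -0.026, -0.0]
wrist_force: [0.2, -0.3, 2.9]
gripper_width: 0.0004
time: 10.05
tcp_pos: [0.5413, -0.152, 0.1043]
eef_rot: [-3.141, -0.026, -0.0]
wrist_force: [0.8, -0.4, 4.1]
gripper_width: -0.0
time: 10.42
tcp_pos: [0.5414, -0.1521, 0.1029]
eef_rot: [3.141, 0.026, 0.001]
wrist_force: [-4.5, 0.8, 16.1]
gripper_width: 0.0
```

The force climbed to about 5 N and then jumped to 16 N at a hard stop near z = 0.103, so the button is fully down. I lift and check.

```bash
python3 -m creep '0 0 -0.5 0 0 0; 0 0 -1.5 0 0 0; 0 0 -4 0 0 0; 0 0 -8 0 0 0; 0 0 -12 0 0 0; -5 0 -12 0 0 0; -10 0 -12 0 0 0; -15 0 -12 0 0 0; -15 0 -12 0 0 0; -15 0 -12 0 0 0'; python3 - <<'E'
from h import *
np.set_printoptions(precision=3,suppress=True)
for n in("scene","top"):
    s=viewer.snapshot(n); a=s["frame"]
    c=a[110:260,200:330] if n=="scene" else a[150:270,300:460]
    cv2.imwrite(f"pics/{n}7.png",cv2.resize(c,None,fx=4,fy=4,interpolation=cv2.INTER_CUBIC))
    for q in("pack","jar","pot","spray","tape","screwdriver","start_top"):
        e=viewer.mark_of(q,s)
        if e: u,v=e[0]["position"]; print(n,q,round(e[0]["p"],2),round(u*640,1),round(v*400,1))
E
```

```text
time: 11.68
tcp_pos: [0.3917, -0.1546, 0.2227]
eef_rot: [3.141, 0.026, 0.001]
wrist_force: [0.1, 0.2, -0.2]
gripper_width: 0.0002
scene pack 0.74 217.5 177.5
scene jar 0.77 254.4 195.0
scene pot 0.74 295.0 304.3
scene spray 0.9 294.0 305.0
scene tape 0.94 237.5 273.8
scene screwdriver 0.77 437.4 217.7
scene start_top 0.48 270.0 162.1
top pack 0.74 414.7 186.4
top jar 0.81 363.1 186.8
top pot 0.83 314.3 194.9
top spray 0.76 283.9 143.7
top tape 0.89 335.5 141.7
top screwdriver 0.95 213.9 251.8
top start_top 0.47 374.7 221.7
```

View pics/scene7.png

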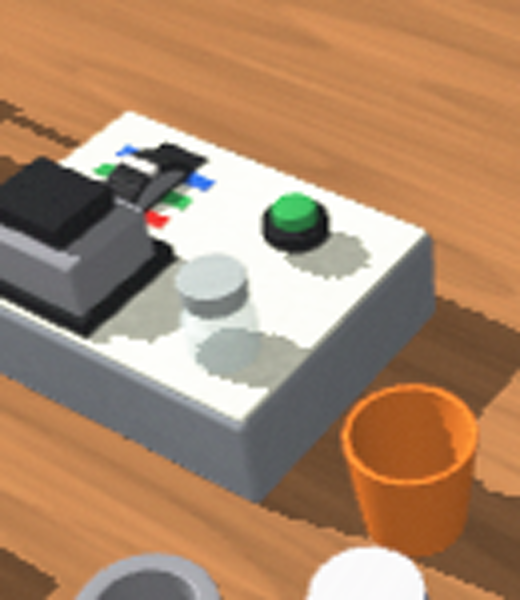

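View pics/top7.png

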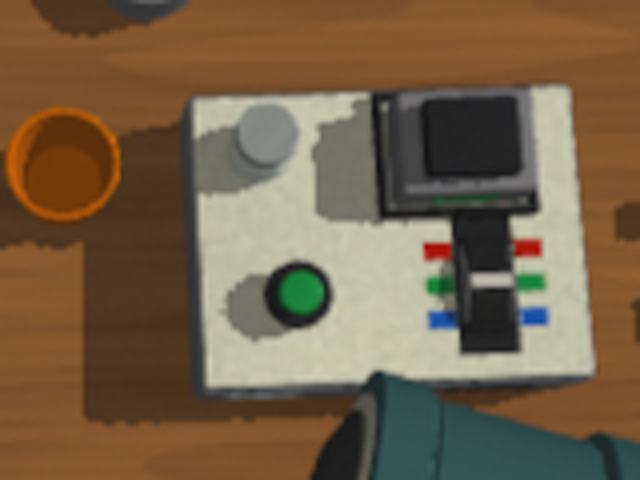

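The white line (top crop px 490,281) lies between the green marks, the button is up, and nothing has shifted. I'll hand in now.

```bash
python3 -c "
from workcell import robot; print(robot.job_done())"
```

```text
the job is handed in; nothing more can be done
None
```

The wheel is on green, the start button was pressed fully down and came back up, and the job is handed in; no verdict was reported.

- **Wheel:** I pressed the shut fingertips on the rim with about 7–9 N, drew them about 22 mm towards the charger's rear and lifted off. The final pictures show the white line level with the green marks.
- **Start button:** It went down about 6 mm. The force rose to about 5 N, then jumped to 16 N at a hard stop. The last view shows it standing up again.
- **Other things:** The pack, jar and pot look unmoved, and the arm is well clear of everything with no wrist force. I had no starting positions to compare for the spray can, tape and screwdriver, but the arm never went near them.
- **Checks that disagreed:**
  - The network's first wheel position was about 7 mm to the right of the one from the charger's outline. I used the outline, and the contact bore it out.
  - In the last scene view the network put the pot at the spray can, but the picture shows the pot in its place.

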